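# Hold the dispenser gate at the half-open line over the bowl

### The job

Before I brush out the dry-goods dispenser, stand the purple bowl on the crate top squarely under its spout and let go of it. Then, and not before, take the tab of the spring-return gate and pull the gate out until its pointer stands at the middle one of the three lines on the rail, never out to the third. Finish while holding the tab, keeping the gate at that line against its spring, and leave the plate, spoons and salt shaker where they are.

Things in the scene. Friction and masses are not known exactly. Their poses are not given: they have to be found in the camera images.
- dispenser: Steel dry-goods dispenser, fixed. Origin: underside, on the hopper axis; z up, -x points to its front (spout, roughly to the robot), -y to the side where the gate pulls out. Foot x -40..110, y -80..80 mm, 16 mm high; column at the back; round hopper, radius 65 mm, 183 to 332 mm high; gate at 170 mm height; a 46 mm wide chute slopes down from it to the spout.
- spout (a point): Centre of the spout's downward mouth (38 x 42 mm), 115 mm in front of the dispenser's axis, 80 mm above the crate top; axes as the dispenser. The spout's front plate is 20 mm farther forward, 80 to 114 mm high; behind it the chute rises backwards to the gate.
- gate (a joint): Opening of the spring-return slide gate in m: 0 shut (start), grows as it is pulled along the dispenser's -y axis, stop at 0.055. The pointer is at the middle line at 0.030. A spring pulls it back: about 4 N shut, 8.5 N at the middle line, 12 N at the stop; let go, it shuts.
- tab (a point): Upright black pull tab on the gate's outer end: 44 mm wide along the dispenser's x, 12 mm thick along its y (pull direction), 46 mm high; origin at its centre, 204 mm above the crate top and, shut, 155 mm to the -y side of the hopper axis; axes as the dispenser. Stands free: top at 227 mm; nothing near is higher than 180 mm but the hopper, 90 mm inward.
- pointer (a point): Tip of the small black pointer on the gate that rides over the front guide rail, 174 mm above the crate top; moves with the gate.
- mark (a point): The middle of three black lines (2 mm wide, 15 mm apart) across the top of the fixed front guide rail beside the gate, 172 mm above the crate top; axes as the dispenser. The first line lies 15 mm nearer the hopper, the third 15 mm farther out.
- bowl_center (a point): Centre of the purple plastic bowl, on its axis half-way up (30 mm above its underside); z is its axis. Round: outer rim radius 80 mm, height 60 mm, foot radius 45 mm, wall 4 mm, floor 5 mm; outer radius 75 mm at 45 mm height and 67 mm at 26 mm. About 130 g, loose on the crate top.
- bowl: The same bowl; origin at the centre of its underside.
- plate: White enamel plate, diameter 220 mm, 22 mm high, to be left alone; origin at the centre of its underside.
- slotted_spoon: Stainless slotted spoon, 300 mm long, 10 mm high, lying, to be left alone; origin on the handle near the head, underside; the head lies to +x (head centre at 70 mm), the handle to -x (end at -195 mm).
- tasting_spoon: Wooden tasting spoon, 240 mm long, 12 mm high, lying, to be left alone; origin on the handle near the head, underside; head to +x (centre at 50 mm), handle end at -166 mm.
- salt_shaker: Glass salt shaker with a metal screw cap, diameter 44 mm, 86 mm high, standing, to be left alone; origin at the centre of its underside.
There are look-alikes about, which are no part of the job. What is meant by the bowl is not grey, and is the larger of those in its own colour.

How it is judged:
On the way, in this order (a step that is already met when the one before it is completed fails the run):
1. the bowl stands upright on the crate top under the spout, released, the gate still shut (horizontal distance between bowl_center and spout below 0.03 m and height (world z) of bowl_center between 0.024 and 0.036 m and angle between bowl_center's own z axis and vertical below 0.1 rad and linear speed of bowl below 0.02 m/s and contact force between the fingers and bowl below 0.05 N and value of joint gate below 0.006 m), for 0.3 s.
2. the gate is held by its tab with the pointer at the middle line (horizontal distance between bowl_center and spout below 0.03 m and height (world z) of bowl_center between 0.024 and 0.036 m and angle between bowl_center's own z axis and vertical below 0.1 rad and y of pointer in the frame of mark between -0.004 and 0.004 m and velocity of joint gate between -0.01 and 0.01 m/s and contact force between the fingers and gate above 1 N), for 0.4 s.
At the end, for the whole second after the job is handed in: The fingers press on the tab (over 1 N) and hold the gate still with its pointer within 4 mm of the middle line; the bowl stands upright on the crate top, not touched, its axis within 30 mm of the spout's centre (all of step 2 and linear speed of bowl below 0.02 m/s and contact force between each of the fingers, gate and bowl below 0.05 N); the arm keeps its last pose, push and grip.
It fails at once if the gate is opened more than 8 mm while the bowl is not under the spout (value of joint gate above 0.008 m and horizontal distance between bowl_center and spout above 0.035 m).
It fails at once if the gate is pulled out almost to the third line or beyond (value of joint gate above 0.043 m).
It fails at once if a bystander is moved more than 20 mm or the shaker tipped (distance of any of plate, slotted_spoon, tasting_spoon, salt_shaker from where it was at the start of the episode above 0.02 m or angle between salt_shaker's own z axis and vertical above 0.3 rad).
It also fails if it takes over 48 s, if anything falls off the work surface, if the arm or the gripper's body presses on something with over 40 N, if the wrist force passes 120 N, or if a joint passes its speed limit or range.

### The arm

A 7-joint arm with a two-finger parallel gripper is mounted at the origin on the work surface. World frame = base frame: x ahead of the robot, y to its left, z up, the work surface at z = 0. Lengths are in m, angles in rad, forces in N, time in s.
With the tool pointing down it reaches from about 0.35 to 0.9 m from the base axis. Payload 8.1 kg.
Tool frame: the origin (TCP) lies where the fingers leave the gripper's body, on its centre line; the fingertips stand 66 mm ahead of it and the grasp point (between the pads) lies 47 mm ahead of it; z points along the fingers, x is the direction in which the jaws open and shut, and the axes are right-handed (so a half turn about z gives the same grasp; the last joint's range is limited). The gripper opens to 92 mm and grips with 3 to 60 N. Pads are 19 mm wide; open, the fingers measure 130 mm over their backs; the gripper's body (75 mm by 190 mm) begins 47 mm behind the grasp point.
Start: joints at [-1.238, 0.434, 0.025, 1.573, -0.012, 1.134, -0.075], TCP at [0.264, 0.567, 0.292] pointing down, gripper open.
Joint ranges: [-2.62, 2.62], [-0.44, 2.09], [-1.27, 1.32], [0.08, 2.57], [-1.32, 4.46], [0.12, 2], [-2.74, 2.74]. Speed limits (rad/s): [2.22, 2.22, 3.01, 3.01, 3.14, 3.14, 3.14].

### API

Orientations are given as [roll, pitch, yaw] about the fixed x, y, z axes, in that order (R = Rz(yaw) Ry(pitch) Rx(roll)).
In Python, from station import arm, capture, camera_info, job_done gives the robot as it stands. The module is installed in compiled form; this text tells all that it offers.
- The arm moves only by the tool play_rows, never from a script. Its argument "plan" is a list of rows, each an object of numbers: "tx", "ty", "tz": the shift along the tool's x, y, z in cm; "wx", "wy", "wz": the turn, a rotation vector about the tool's x, y, z in degrees; "gripper": the opening, from -1 (shut) to 1 (fully open). In form: [{"tx": .., "ty": .., "tz": .., "wx": .., "wy": .., "wz": .., "gripper": ..}, ...]. A call has 1 to 8 rows; each row is the pose to reach, as a shift and turn from the pose measured when the call began, along the tool's axes at that moment; what a row does not reach only later rows make up. A row lasts 1/10 s, in which the tool goes at most 50 mm and 8.59 degrees, less where a joint would pass 70% of its speed; a pose out of reach is approached as far as the arm can. A call with a gripper value outside its range is refused whole. The fingers move at their own pace and stop on an object; "newtons" is the grip in N (left out, the last holds). Time passes only in rows, so rows that repeat a pose let the fingers close. It gives the time, the measured TCP pose, the force and the opening at its end, in the units of the state.
- arm.state(): the state, without advancing time (a new reading comes with each control period).
- capture(name): name is "scene" or "side" or "wrist"; returns (picture, depth): 400x640x3 uint8, red, green, blue; 400x640 float32, m along the optical axis (not along the pixel's ray), 0 where there is no reading.
- camera_info(name): a dict with "mtx" (3x3 intrinsics, pixels), "T" (4x4, takes a point from camera to world coordinates). Camera axes: x right, y up, looking along -z (the intrinsics and any distortion apply to the point x, -y, -z); pixel columns grow to the right and rows downward; lengths in m; the calibration is good to about 2 mm. A picture is of the moment at which its call begins: read the wrist's pose just before it. camera_info takes no time and is no camera call; for the wrist camera it gives the pose at the moment of the call.
- job_done(): hands the job in, once; it reports no verdict.
The state is a dict: "t": time; "joint_pos": joint angles; "qd": joint speeds; "tau": joint torques, N m; "position": TCP position; "tool_rot": TCP orientation; "ft_force": force on the tool from outside, world axes, zero at the start; "torque": the same for the moment, N m; "finger_gap": finger opening in m.
Only numpy, scipy, OpenCV 4.12 (cv2) and the standard library are available. Lean on these libraries where they do the work, as an engineer would, in place of code of your own. Each camera call takes 0.05 s, during which the arm holds its last target.

## Working session

There is one attempt and no reset: what is moved stays moved. The work goes in short steps, Python scripts to look and compute and a tool call to move; the robot and the scene stay as the last step left them, time stands still between calls to the robot, and variables do not carry over. Pictures are saved under pics/ and viewed, and the job is handed in when it is done.

Besides the shell and the picture viewer there is one more tool, called after ">>>" by a JSON object that holds its "method" and its "body". play_rows: Moves the arm, as the interface text tells. Its arguments: {"type":"object","properties":{"plan":{"type":"array","items":{"type":"object","properties":{"tx":{"type":"number"},"ty":{"type":"number"},"tz":{"type":"number"},"wx":{"type":"number"},"wy":{"type":"number"},"wz":{"type":"number"},"gripper":{"type":"number"}}}},"newtons":{"type":"number"}},"required":["plan"]}

```bash
mkdir -p pics
cat > h.py <<'E'
import numpy as np,cv2
from station import arm,capture,camera_info,job_done
def pts(name,depth,info=None):
    i=info or camera_info(name);K=i["mtx"];T=i["T"]
    v,u=np.mgrid[0:400,0:640]
    z=depth
    p=np.stack([(u-K[0,2])/K[0,0]*z,-(v-K[1,2])/K[1,1]*z,-z,np.ones_like(z)],-1)
    return (p@np.array(T).T)[...,:3]
E
python3 - <<'E'
from h import *
print(arm.state())
for n in ["scene","side","wrist"]:
    i=camera_info(n);p,d=capture(n);np.savez(f"{n}0.npz",p=p,d=d,mtx=i["mtx"],T=i["T"])
    cv2.imwrite(f"pics/{n}0.png",p[...,::-1]);print(n,i)
E
```

```text
{'t': 0.0, 'joint_pos': array([-1.23759283,  0.43520339,  0.02496481,  1.57408461, -0.01160365,
        1.13396601, -0.07508073]), 'qd': array([ 3.24844849e-05,  1.61400069e-04, -1.70312454e-03, -6.25054829e-04,
       -2.35983982e-04, -1.56313143e-03, -1.23284982e-03]), 'tau': array([-3.78285665e-05, -6.67839932e+01,  9.84989852e-01, -3.14459181e+01,
       -6.05586707e-02,  4.22188395e-02,  1.46982552e-04]), 'position': array([0.26370771, 0.5662067 , 0.29146178]), 'tool_rot': array([3.14146137e+00, 1.51067031e-03, 1.13494819e+00]), 'ft_force': array([ 0.49087405,  0.35969411, -0.6021161 ]), 'torque': array([ 0.05694072, -0.01123844, -0.02229763]), 'finger_gap': 0.09203167345944696}
scene {'mtx': array([[378.23269184,   0.        , 316.43512228],
       [  0.        , 378.23269184, 207.41689381],
       [  0.        ,   0.        ,   1.        ]]), 'T': array([[ 3.84768260e-01, -7.49027927e-01,  5.39361244e-01,
         1.00717325e+00],
       [ 9.23013210e-01,  3.12246553e-01, -2.24830389e-01,
        -2.64776214e-01],
       [-9.44925756e-06,  5.84345150e-01,  8.11505234e-01,
    
[... 247 characters left out ...]
 0.        ,   1.        ]]), 'T': array([[ 0.87039969,  0.37113944, -0.32351183, -0.0215143 ],
       [-0.49212413,  0.63611276, -0.59428478, -0.90034586],
       [-0.01477252,  0.67647326,  0.73631902,  1.20808337],
       [ 0.        ,  0.        ,  0.        ,  1.        ]])}
wrist {'mtx': array([[286.30033762,   0.        , 320.10489418],
       [  0.        , 286.30033762, 200.27754326],
       [  0.        ,   0.        ,   1.        ]]), 'T': array([[ 0.420741  , -0.8750119 , -0.23943933,  0.19877955],
       [ 0.90717899,  0.40529208,  0.11298062,  0.59622854],
       [-0.00181652, -0.2647499 ,  0.9643154 ,  0.38499033],
       [ 0.        ,  0.        ,  0.        ,  1.        ]])}
```

View pics/scene0.png

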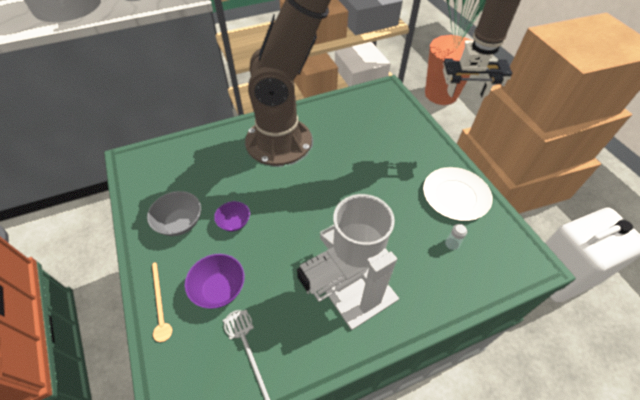

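View pics/side0.png

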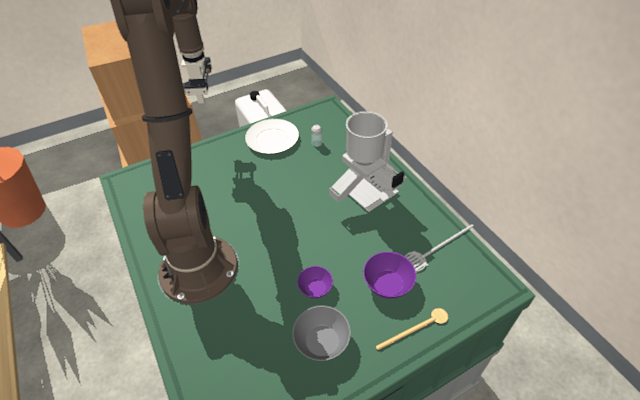

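View pics/wrist0.png

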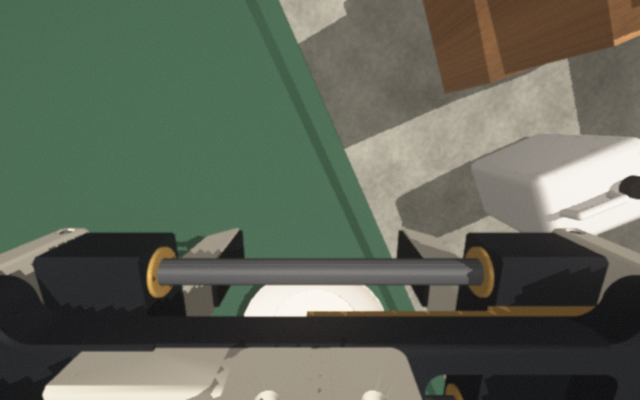

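The candidates for the bowl are the grey bowl at scene (175,215), the small purple bowl at (232,217) and the large purple bowl at (215,283). The large purple one fits, because it is not grey and is the larger of the two purples. Next I measure sizes and take an enlarged crop.

```bash
cat > m1.py <<'E'
import numpy as np,cv2
from scipy.optimize import least_squares
from h import pts
def load(n):
    f=np.load(f"{n}0.npz");return f["p"],f["d"],dict(mtx=f["mtx"],T=f["T"])
def circ(q):
    f=lambda x:np.hypot(q[:,0]-x[0],q[:,1]-x[1])-x[2]
    r=least_squares(f,[*q[:,:2].mean(0),.05],loss='soft_l1',f_scale=.003).x;return r
for n in ["scene","side"]:
    p,d,i=load(n);P=pts(n,d,i)
    hsv=cv2.cvtColor(p,cv2.COLOR_RGB2HSV)
    m=cv2.inRange(hsv,(130,80,30),(160,255,255))
    c,l,s,ce=cv2.connectedComponentsWithStats(m)
    for k in range(1,c):
        if s[k,4]<100: continue
        q=P[(l==k)&(d>0)];
        r=q[(q[:,2]>np.percentile(q[:,2],99)-.008)]
        print(n,ce[k],s[k],"z",np.percentile(q[:,2],[1,50,99]),"rim",circ(r),len(r))
    # dispenser region
    z=P[...,2]
    ok=(d>0)&(P[...,0]>.4)&(P[...,0]<1.2)&(abs(P[...,1])<.4)
    rim=ok&(z>.322)&(z<.345)
    v,u=np.nonzero(rim);print("hopper rim",len(u),circ(P[rim]) if len(u)>10 else 0, np.median(z[rim]), u.min(),u.max(),v.min(),v.max())
    # dark tab
    m=((p.max(-1)<60)&ok&(z>.17)&(z<.24)).astype(np.uint8)
    c,l,s,ce=cv2.connectedComponentsWithStats(m)
    for k in range(1,c):
        if s[k,4]<15: continue
        q=P[l==k];print("dark",ce[k],s[k],q.min(0),q.max(0),np.median(q,0))
p,d,i=load("scene");cv2.imwrite("pics/crop_s.png",cv2.resize(p[140:340,140:400,::-1],None,fx=3,fy=3,interpolation=cv2.INTER_CUBIC))
p,d,i=load("side");cv2.imwrite("pics/crop_d.png",cv2.resize(p[100:300,290:490,::-1],None,fx=3,fy=3,interpolation=cv2.INTER_CUBIC))
E
python3 m1.py
```

```text
scene [231.72084367 215.74813896] [214 201  36  30 806] z [-0.0021787   0.01409644  0.0417994 ] rim [ 0.2938613  -0.25064969  0.05196828] 132
scene [214.13730985 280.85988791] [ 185  254   59   55 2498] z [0.00025951 0.01896874 0.06055113] rim [ 0.49621354 -0.34992611  0.07628603] 354
hopper rim 588 [0.62677752 0.00260186 0.06180953] 0.32985164633327435 334 393 195 245
dark [302.55704698 278.76510067] [297 268  12  23 149] [ 0.63027275 -0.15815955  0.18584085] [ 0.67420503 -0.14457405  0.22910571] [ 0.65622008 -0.15243824  0.22239843]
side [389.36145833 274.37239583] [ 363  252   53   47 1920] z [-0.00086003  0.01974643  0.06201661] rim [ 0.48968545 -0.35214729  0.07642371] 255
side [314.78791334 281.45267959] [297 266  36  32 877] z [-0.00195157  0.01252521  0.04311355] rim [ 0.28763734 -0.25299749  0.05156756] 127
hopper rim 284 [0.61938044 0.00080308 0.06165397] 0.32946294235351276 345 386 112 139
dark [397.35042735 179.34188034] [392 172  12  16 117] [ 0.62362387 -0.16019498  0.1822961 ] [ 0.66784937 -0.14441221  0.23164686] [ 0.64357785 -0.15510128  0.21209267]
```

View pics/crop_s.png

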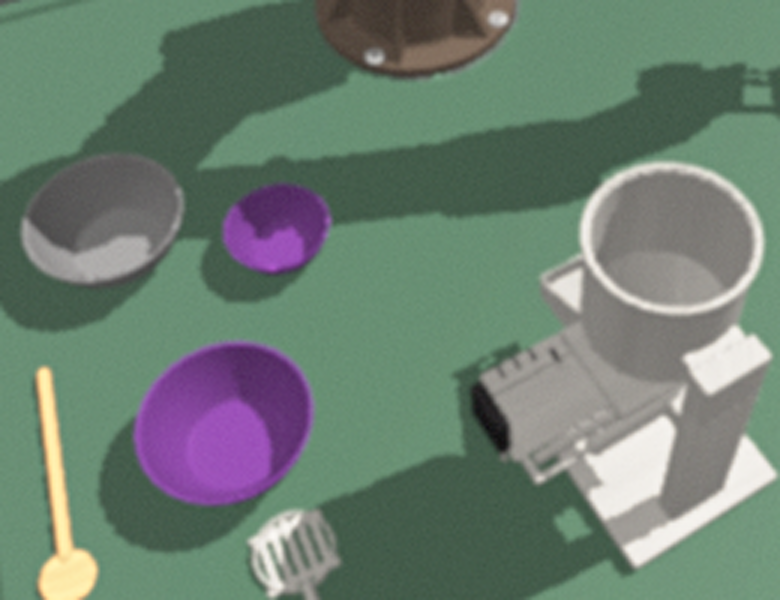

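View pics/crop_d.png

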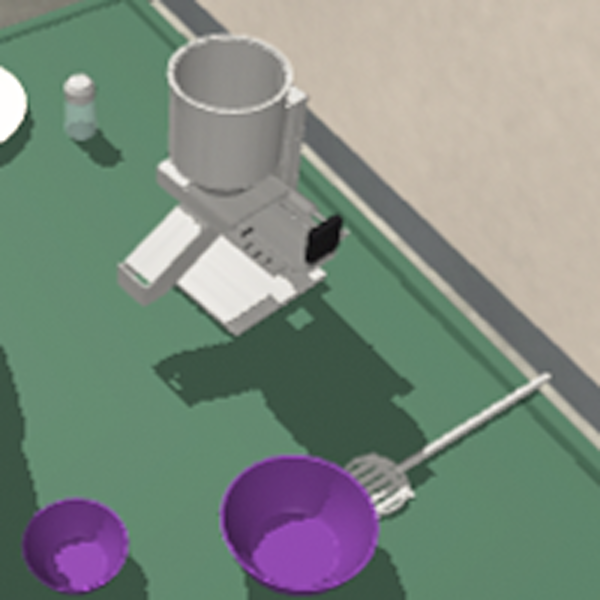

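Seen in the enlarged crops: the large purple bowl at scene crop (225,420) has rim radius ≈ 78 mm and height 60 mm, and the small one has radius ≈ 52 mm, so the large one is confirmed. The tab is the black block at crop (490,415). Next I refine the dispenser's yaw and the bystander positions.

```bash
cat > m2.py <<'E'
from m1 import *
print('----')
for n in ["scene","side"]:
    p,d,i=load(n);P=pts(n,d,i);z=P[...,2]
    ok=(d>0)&(P[...,0]>.4)&(P[...,0]<.85)&(abs(P[...,1])<.25)
    hsv=cv2.cvtColor(p,cv2.COLOR_RGB2HSV); grey=ok&(hsv[...,1]<60)
    for lo,hi,nm in [(.010,.022,'foot'),(.16,.19,'gate'),(.075,.12,'spout'),(.318,.345,'hop')]:
        q=P[grey&(z>lo)&(z<hi)];
        if len(q)<5: continue
        r=cv2.minAreaRect((q[:,:2]*1000).astype(np.float32));print(n,nm,len(q),r,np.round(cv2.boxPoints(r)).tolist())
    t=ok&(abs(z)<.02); print("table z",np.median(z[ok&(abs(z)<.008)]))
    hi=(d>0)&(z>.005)&(z<.03)&(P[...,0]>.3)&(P[...,0]<.9)&(P[...,1]<-.25)&(hsv[...,1]<60)
    q=P[hi];print("slotted",len(q),q.min(0),q.max(0))
    hi=(d>0)&(P[...,0]>.2)&(P[...,0]<.9)&(P[...,1]<-.25)&(hsv[...,0]<28)&(hsv[...,0]>10)&(hsv[...,1]>80)
    q=P[hi];print("tasting",len(q),q.min(0),q.max(0))
E
python3 m2.py | sed -n '/----/,$p'
```

```text
----
scene foot 1409 ((666.1390991210938, 9.708938598632812), (139.39634704589844, 160.25059509277344), 9.672959327697754) [[584.0, 77.0], [611.0, -81.0], [748.0, -58.0], [721.0, 100.0]]
scene gate 1996 ((657.5089111328125, -57.205711364746094), (142.51336669921875, 196.50904846191406), 5.051192760467529) [[578.0, 34.0], [595.0, -161.0], [737.0, -149.0], [720.0, 47.0]]
scene spout 330 ((606.28466796875, -1.3305816650390625), (231.39833068847656, 60.01812744140625), 9.550625801086426) [[487.0, 9.0], [497.0, -50.0], [725.0, -12.0], [715.0, 47.0]]
scene hop 681 ((626.2603149414062, 3.25225830078125), (126.95745086669922, 129.320068359375), 64.84212493896484) [[541.0, -27.0], [658.0, -82.0], [712.0, 33.0], [595.0, 88.0]]
table z -0.0008959954982264984
slotted 409 [ 0.33297268 -0.36268973  0.00500029] [ 0.81971474 -0.25046397  0.02656925]
tasting 591 [ 0.20137916 -1.05623781 -0.45099586] [ 0.58501297 -0.49418263  0.01617811]
side foot 713 ((655.90771484375, -10.006500244140625), (151.12921142578125, 130.92254638671875), 9.512393951416016) [[571.0, 42.0], [592.0, -87.0], [741.0, -62.0], [720.0, 67.0]]
side gate 1034 ((648.4971923828125, -44.4776611328125), (144.11599731445312, 223.87545776367188), 6.882094860076904) [[564.0, 58.0], [590.0, -164.0], [733.0, -147.0], [707.0, 75.0]]
side spout 273 ((539.73095703125, -10.745182037353516), (116.65373992919922, 51.80418014526367), 11.52225112915039) [[477.0, 3.0], [488.0, -48.0], [602.0, -24.0], [592.0, 26.0]]
side hop 360 ((620.2818603515625, 1.5112457275390625), (131.3301239013672, 127.33641052246094), 30.920915603637695) [[531.0, 22.0], [597.0, -87.0], [709.0, -19.0], [644.0, 90.0]]
table z -0.0005346171716631432
slotted 242 [ 0.42231883 -0.50207618  0.00502019] [ 0.86858989 -0.29348861  0.02912412]
tasting 519 [ 0.34328494 -0.54125253 -0.00559825] [ 0.58636316 -0.49194613  0.01852941]
```

```bash
cat > go.py <<'E'
from h import *
from scipy.spatial.transform import Rotation as R
def frame(z,x):
    z=np.array(z,float);z/=np.linalg.norm(z);x=np.array(x,float);x-=z*(x@z);x/=np.linalg.norm(x)
    return np.stack([x,np.cross(z,x),z],1)
def rel(pos,M,name=""):
    s=arm.state();R0=R.from_euler('xyz',s["tool_rot"]).as_matrix()
    d=R0.T@(np.array(pos)-s["position"])*100;w=np.degrees(R.from_matrix(R0.T@M).as_rotvec())
    print(name,"t(cm)",d.round(2),"w(deg)",w.round(1),"|d|",np.linalg.norm(d).round(1),"|w|",np.linalg.norm(w).round(1))
def grasp2tcp(g,M): return np.array(g)-.047*M[:,2]
def st():
    s=arm.state();print("t",round(s["t"],2),"pos",s["position"].round(4),"rpy",np.degrees(s["tool_rot"]).round(1),"F",s["ft_force"].round(1),"gap",round(s["finger_gap"],4),"q",s["joint_pos"].round(2))
s25,c25=np.sin(np.radians(25)),np.cos(np.radians(25))
MG=frame([0,-s25,-c25],[0,-1,0])   # bowl grasp from +y side, leaning +y
E
cat > m3.py <<'E'
from m1 import *
for n in ["scene","side"]:
    p,d,i=load(n);P=pts(n,d,i)
    q=P[(d>0)&(P[...,2]>.05)&(P[...,2]<.08)&(P[...,0]>.1)&(P[...,0]<.42)&(P[...,1]<-.25)&(P[...,1]>-.6)];print("grey bowl rim",len(q),q.min(0),q.max(0))
E
python3 m3.py|grep grey
python3 - <<'E'
from go import *
st()
rel([.40,.10,.36],frame([0,0,-1],[.9,-.44,0]),"way1")
E
```

```text
grey bowl rim 386 [ 0.14645116 -0.48922605  0.05001389] [ 0.41996526 -0.33019564  0.06281342]
grey bowl rim 474 [ 0.14221214 -0.4916401   0.05001124] [ 0.41927024 -0.32055693  0.06554356]
t 0.15 pos [0.2637 0.5663 0.2916] rpy [1.8e+02 1.0e-01 6.5e+01] F [ 0.9 -0.2 -0.1] gap 0.0915 q [-1.24  0.44  0.02  1.57 -0.01  1.13 -0.08]
way1 t(cm) [-36.53  32.04  -6.79] w(deg) [ 0.1  0.  91.1] |d| 49.1 |w| 91.1
```

>>> {"method": "play_rows", "body": {"plan": [{"tx":-36.5,"ty":32,"tz":-6.8,"wz":91,"gripper":1},{"tx":-36.5,"ty":32,"tz":-6.8,"wz":91,"gripper":1},{"tx":-36.5,"ty":32,"tz":-6.8,"wz":91,"gripper":1},{"tx":-36.5,"ty":32,"tz":-6.8,"wz":91,"gripper":1},{"tx":-36.5,"ty":32,"tz":-6.8,"wz":91,"gripper":1},{"tx":-36.5,"ty":32,"tz":-6.8,"wz":91,"gripper":1},{"tx":-36.5,"ty":32,"tz":-6.8,"wz":91,"gripper":1},{"tx":-36.5,"ty":32,"tz":-6.8,"wz":91,"gripper":1}]}}

```text
invalid input at $.plan[0]: expected keys tx, ty, tz, wx, wy, wz, gripper
```

Run:
```python
from go import *
st()
g=[.493,-.351+.073,.045]
t=grasp2tcp(g,MG);rel(t+[0,.06,.16],MG,"above")
```

```text
t 0.15 pos [0.2637 0.5663 0.2916] rpy [1.8e+02 1.0e-01 6.5e+01] F [ 0.9 -0.2 -0.1] gap 0.0915 q [-1.24  0.44  0.02  1.57 -0.01  1.13 -0.08]
above t(cm) [-59.61  53.06   4.48] w(deg) [-33.6   7.5 151.8] |d| 79.9 |w| 155.6
```

>>> {"method": "play_rows", "body": {"plan": [{"tx":-36.5,"ty":32,"tz":-6.8,"wx":0,"wy":0,"wz":91,"gripper":1},{"tx":-36.5,"ty":32,"tz":-6.8,"wx":0,"wy":0,"wz":91,"gripper":1},{"tx":-36.5,"ty":32,"tz":-6.8,"wx":0,"wy":0,"wz":91,"gripper":1},{"tx":-36.5,"ty":32,"tz":-6.8,"wx":0,"wy":0,"wz":91,"gripper":1},{"tx":-36.5,"ty":32,"tz":-6.8,"wx":0,"wy":0,"wz":91,"gripper":1},{"tx":-36.5,"ty":32,"tz":-6.8,"wx":0,"wy":0,"wz":91,"gripper":1},{"tx":-36.5,"ty":32,"tz":-6.8,"wx":0,"wy":0,"wz":91,"gripper":1},{"tx":-36.5,"ty":32,"tz":-6.8,"wx":0,"wy":0,"wz":91,"gripper":1}]}}

```text
t: 0.95
position: [0.3747, 0.1842, 0.3478]
tool_rot: [3.141, 0.0, -0.071]
ft_force: [0.4, -0.9, -0.6]
finger_gap: 0.0916
```

Run:
```python
from go import *
st()
g=[.493,-.351+.073,.045]
t=grasp2tcp(g,MG);rel(t+[0,.06,.16],MG,"above")
```

```text
t 0.95 pos [0.3747 0.1842 0.3478] rpy [180.    0.   -4.1] F [ 0.4 -0.9 -0.6] gap 0.0916 q [-0.95  0.02  0.38  1.98 -0.01  1.14 -0.64]
above t(cm) [14.51 37.29 10.04] w(deg) [-18.7  20.1  84.5] |d| 41.3 |w| 88.8
```

>>> {"method": "play_rows", "body": {"plan": [{"tx":14.5,"ty":37.3,"tz":7,"wx":-18.7,"wy":20.1,"wz":84.5,"gripper":-0.1},{"tx":14.5,"ty":37.3,"tz":7,"wx":-18.7,"wy":20.1,"wz":84.5,"gripper":-0.1},{"tx":14.5,"ty":37.3,"tz":7,"wx":-18.7,"wy":20.1,"wz":84.5,"gripper":-0.1},{"tx":14.5,"ty":37.3,"tz":7,"wx":-18.7,"wy":20.1,"wz":84.5,"gripper":-0.1},{"tx":14.5,"ty":37.3,"tz":7,"wx":-18.7,"wy":20.1,"wz":84.5,"gripper":-0.1},{"tx":14.5,"ty":37.3,"tz":7,"wx":-18.7,"wy":20.1,"wz":84.5,"gripper":-0.1},{"tx":14.5,"ty":37.3,"tz":7,"wx":-18.7,"wy":20.1,"wz":84.5,"gripper":-0.1},{"tx":14.5,"ty":37.3,"tz":7,"wx":-18.7,"wy":20.1,"wz":84.5,"gripper":-0.1}]}}

```text
t: 1.75
position: [0.4906, -0.1923, 0.2792]
tool_rot: [3.079, -0.346, -1.213]
ft_force: [-0.1, 2.1, 0.1]
finger_gap: 0.0416
```

Run:
```python
from go import *
st()
g=[.493,-.351+.073,.045]
t=grasp2tcp(g,MG);rel(t+[0,.06,.16],MG,"above")
```

```text
t 1.75 pos [ 0.4906 -0.1923  0.2792] rpy [176.4 -19.8 -69.5] F [-0.1  2.1  0.1] gap 0.0416 q [-0.54  0.27  0.77  2.    0.19  0.82 -1.15]
above t(cm) [-0.48 -0.22  3.18] w(deg) [-4.3  4.5 19.1] |d| 3.2 |w| 20.1
```

>>> {"method": "play_rows", "body": {"plan": [{"tx":-0.5,"ty":-0.2,"tz":3.2,"wx":-4.3,"wy":4.5,"wz":19.1,"gripper":-0.1},{"tx":-0.5,"ty":-0.2,"tz":3.2,"wx":-4.3,"wy":4.5,"wz":19.1,"gripper":-0.1},{"tx":-0.5,"ty":-0.2,"tz":3.2,"wx":-4.3,"wy":4.5,"wz":19.1,"gripper":-0.1},{"tx":-0.5,"ty":-0.2,"tz":3.2,"wx":-4.3,"wy":4.5,"wz":19.1,"gripper":-0.1}]}}

```text
t: 2.15
position: [0.493, -0.1975, 0.2468]
tool_rot: [3.139, -0.437, -1.57]
ft_force: [0.5, 0.1, 0.7]
finger_gap: 0.0413
```

Run:
```python
from go import *
from m1 import circ
st()
i=camera_info("wrist");p,d=capture("wrist");cv2.imwrite("pics/wrist1.png",p[...,::-1])
P=pts("wrist",d,i)
hsv=cv2.cvtColor(p,cv2.COLOR_RGB2HSV)
m=cv2.inRange(hsv,(130,80,30),(160,255,255))>0
q=P[m&(d>0)];print(np.percentile(q[:,2],[1,50,99]));r=q[q[:,2]>.053];print(len(r),circ(r),r.min(0),r.max(0))
g=[.493,-.351+.073,.045]
t=grasp2tcp(g,MG);rel(t+[0,.015,.075],MG,"pre");rel(t,MG,"grasp")
```

```text
scene [231.72084367 215.74813896] [214 201  36  30 806] z [-0.0021787   0.01409644  0.0417994 ] rim [ 0.2938613  -0.25064969  0.05196828] 132
scene [214.13730985 280.85988791] [ 185  254   59   55 2498] z [0.00025951 0.01896874 0.06055113] rim [ 0.49621354 -0.34992611  0.07628603] 354
hopper rim 588 [0.62677752 0.00260186 0.06180953] 0.32985164633327435 334 393 195 245
dark [302.55704698 278.76510067] [297 268  12  23 149] [ 0.63027275 -0.15815955  0.18584085] [ 0.67420503 -0.14457405  0.22910571] [ 0.65622008 -0.15243824  0.22239843]
side [389.36145833 274.37239583] [ 363  252   53   47 1920] z [-0.00086003  0.01974643  0.06201661] rim [ 0.48968545 -0.35214729  0.07642371] 255
side [314.78791334 281.45267959] [297 266  36  32 877] z [-0.00195157  0.01252521  0.04311355] rim [ 0.28763734 -0.25299749  0.05156756] 127
hopper rim 284 [0.61938044 0.00080308 0.06165397] 0.32946294235351276 345 386 112 139
dark [397.35042735 179.34188034] [392 172  12  16 117] [ 0.62362387 -0.16019498  0.1822961 ] [ 0.66784937 -0.14441221  0.23164686] [ 0.64357785 -0.15510128  0.21209267]
t 2.15 pos [ 0.493  -0.1975  0.2468] rpy [179.9 -25.1 -90. ] F [0.5 0.1 0.7] gap 0.0413 q [-0.62  0.4   0.88  2.02  0.17  0.78 -1.49]
[0.00510618 0.02475834 0.06195031]
2028 [ 0.49371846 -0.34947055  0.07603914] [ 0.41747635 -0.42971221  0.05300089] [ 0.57266697 -0.21596387  0.26367692]
pre t(cm) [ 0.54 -0.02  9.58] w(deg) [ 0.1 -0.   0.1] |d| 9.6 |w| 0.1
grasp t(cm) [-1.27 -0.03 17.01] w(deg) [ 0.1 -0.   0.1] |d| 17.1 |w| 0.1
```

View pics/wrist1.png

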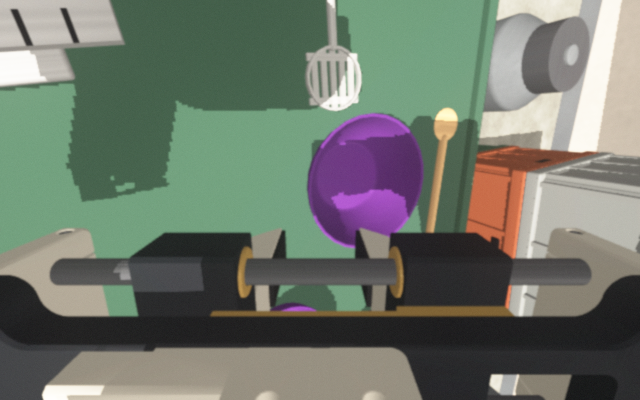

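The wrist view shows the large purple bowl at (367,180). It fits to (0.494, -0.350), which agrees with the mean of the two fixed cameras. I go in to grasp.

>>> {"method": "play_rows", "body": {"newtons": 8, "plan": [{"tx":0.5,"ty":0,"tz":5,"wx":0,"wy":0,"wz":0,"gripper":-0.1},{"tx":0.4,"ty":0,"tz":9.5,"wx":0,"wy":0,"wz":0,"gripper":-0.1},{"tx":-0.5,"ty":0,"tz":13,"wx":0,"wy":0,"wz":0,"gripper":-0.1},{"tx":-1.3,"ty":0,"tz":16,"wx":0,"wy":0,"wz":0,"gripper":-0.1},{"tx":-1.3,"ty":0,"tz":17,"wx":0,"wy":0,"wz":0,"gripper":-0.1},{"tx":-1.3,"ty":0,"tz":17,"wx":0,"wy":0,"wz":0,"gripper":-0.1}]}}

```text
t: 2.8
position: [0.492, -0.2585, 0.0873]
tool_rot: [3.138, -0.436, -1.568]
ft_force: [-0.5, -1.0, 0.2]
finger_gap: 0.0418
```

```bash
sed -i '/^for n in/,$d' m1.py
python3 - <<'E'
from go import *
st()
i=camera_info("wrist");p,d=capture("wrist");cv2.imwrite("pics/wrist2.png",p[...,::-1])
p,d=capture("side");cv2.imwrite("pics/side2.png",cv2.resize(p[150:350,250:500,::-1],None,fx=3,fy=3))
E
```

```text
t 2.8 pos [ 0.492  -0.2585  0.0873] rpy [179.8 -25.  -89.8] F [-0.5 -1.   0.2] gap 0.0418 q [-0.33  0.68  0.69  2.11  0.04  0.38 -1.39]
```

View pics/side2.png

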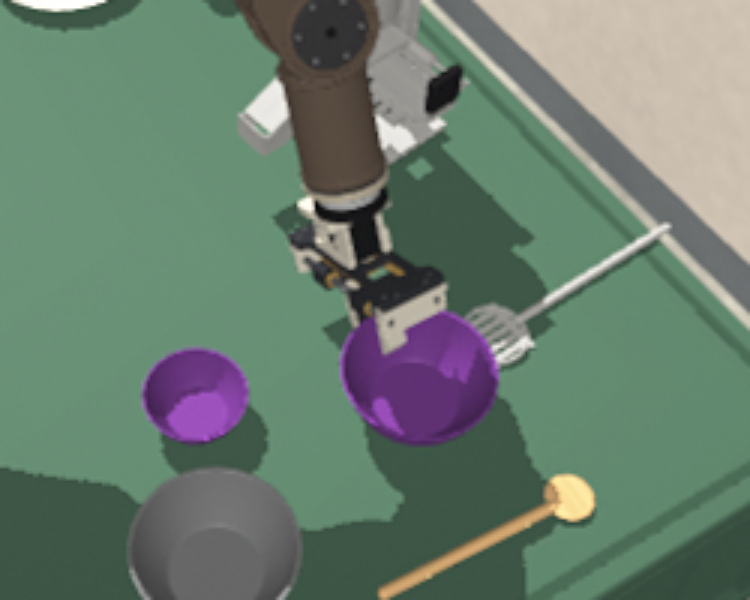

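View pics/wrist2.png

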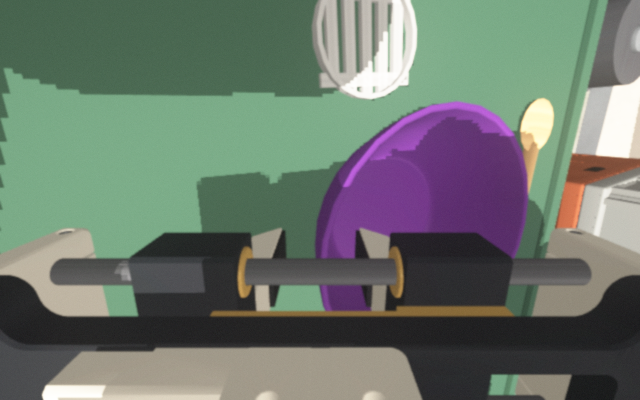

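One finger is inside the bowl wall and the other outside, with nothing else between them. I close the gripper.

>>> {"method": "play_rows", "body": {"newtons": 10, "plan": [{"tx":0,"ty":0,"tz":0,"wx":0,"wy":0,"wz":0,"gripper":-1},{"tx":0,"ty":0,"tz":0,"wx":0,"wy":0,"wz":0,"gripper":-1},{"tx":0,"ty":0,"tz":0,"wx":0,"wy":0,"wz":0,"gripper":-1},{"tx":0,"ty":0,"tz":0,"wx":0,"wy":0,"wz":0,"gripper":-1},{"tx":0,"ty":0,"tz":0,"wx":0,"wy":0,"wz":0,"gripper":-1}]}}

```text
t: 3.4
position: [0.4934, -0.2579, 0.089]
tool_rot: [3.141, -0.437, -1.569]
ft_force: [-1.0, 0.4, -1.5]
finger_gap: 0.006
```

Run:
```python
from go import *
st()
p0=arm.state()["position"]
rel(p0+[0,0,.03],MG,"lift"); rel(p0+[-.09,0.05,.03],MG,"b");rel(p0+[-.093,.316,.03],MG,"carry")
```

```text
t 3.4 pos [ 0.4934 -0.2579  0.089 ] rpy [180.  -25.  -89.9] F [-1.   0.4 -1.5] gap 0.006 q [-0.33  0.68  0.69  2.11  0.04  0.38 -1.39]
lift t(cm) [ 1.27  0.   -2.72] w(deg) [-0.  -0.   0.1] |d| 3.0 |w| 0.1
b t(cm) [-3.28  8.99 -4.84] w(deg) [-0.  -0.   0.1] |d| 10.7 |w| 0.1
carry t(cm) [-27.39   9.24 -16.08] w(deg) [-0.  -0.   0.1] |d| 33.1 |w| 0.1
```

>>> {"method": "play_rows", "body": {"plan": [{"tx":0.8,"ty":0,"tz":-1.8,"wx":0,"wy":0,"wz":0,"gripper":-1},{"tx":1.2,"ty":0,"tz":-2.7,"wx":0,"wy":0,"wz":0,"gripper":-1},{"tx":1.2,"ty":0,"tz":-2.7,"wx":0,"wy":0,"wz":0,"gripper":-1}]}}

```text
t: 3.7
position: [0.494, -0.2575, 0.1196]
tool_rot: [-3.139, -0.437, -1.57]
ft_force: [0.6, 0.1, -1.1]
finger_gap: 0.0057
```

Run:
```python
from go import *
st()
p,d=capture("side");cv2.imwrite("pics/side3.png",cv2.resize(p[150:350,250:500,::-1],None,fx=3,fy=3))
M=R.from_euler('xyz',arm.state()["tool_rot"]).as_matrix()
rel([.410,.058,.118],M,"carry");rel([.410,.058,.090],M,"down")
```

```text
t 3.7 pos [ 0.494  -0.2575  0.1196] rpy [-179.9  -25.   -89.9] F [ 0.6  0.1 -1.1] gap 0.0057 q [-0.36  0.62  0.72  2.1   0.06  0.44 -1.38]
carry t(cm) [-28.62   8.3  -13.26] w(deg) [0. 0. 0.] |d| 32.6 |w| 0.0
down t(cm) [-29.8    8.31 -10.72] w(deg) [0. 0. 0.] |d| 32.7 |w| 0.0
```

View pics/side3.png

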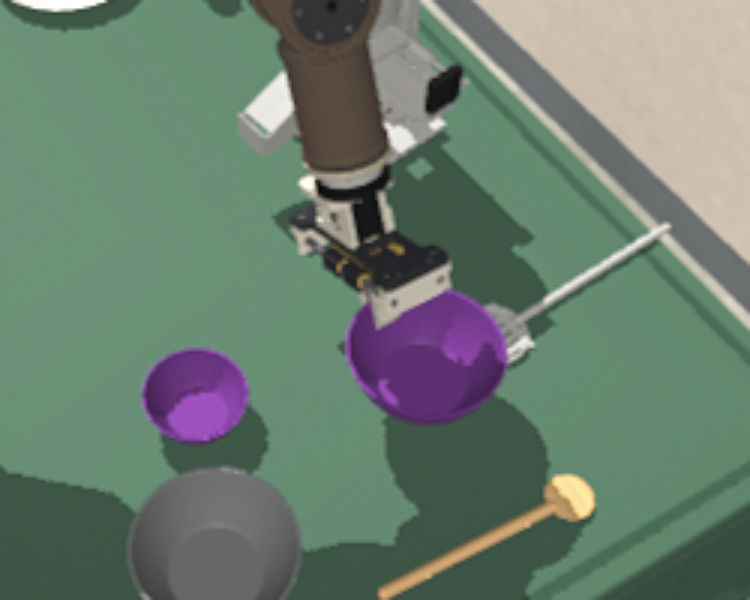

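>>> {"method": "play_rows", "body": {"plan": [{"tx":-2,"ty":2.5,"tz":-0.9,"wx":0,"wy":0,"wz":0,"gripper":-1},{"tx":-6,"ty":5.5,"tz":-2.8,"wx":0,"wy":0,"wz":0,"gripper":-1},{"tx":-10,"ty":8,"tz":-4.6,"wx":0,"wy":0,"wz":0,"gripper":-1},{"tx":-14,"ty":8.5,"tz":-6.5,"wx":0,"wy":0,"wz":0,"gripper":-1},{"tx":-18,"ty":8.5,"tz":-8.3,"wx":0,"wy":0,"wz":0,"gripper":-1},{"tx":-22,"ty":8.5,"tz":-10.2,"wx":0,"wy":0,"wz":0,"gripper":-1},{"tx":-26,"ty":8.5,"tz":-12,"wx":0,"wy":0,"wz":0,"gripper":-1},{"tx":-28.6,"ty":8.3,"tz":-13.2,"wx":0,"wy":0,"wz":0,"gripper":-1}]}}

```text
t: 4.55
position: [0.4097, 0.0609, 0.1168]
tool_rot: [-3.141, -0.436, -1.566]
ft_force: [-0.1, -0.4, -1.2]
finger_gap: 0.0058
```

Run:
```python
from go import *
st()
p,d=capture("scene");cv2.imwrite("pics/scene4.png",cv2.resize(p[100:300,200:450,::-1],None,fx=3,fy=3))
M=R.from_euler('xyz',arm.state()["tool_rot"]).as_matrix()
rel([.410,.058,.090],M,"down")
```

```text
t 4.55 pos [0.4097 0.0609 0.1168] rpy [-180.   -25.   -89.7] F [-0.1 -0.4 -1.2] gap 0.0058 q [-1.16  0.61  0.86  2.24 -0.07  0.64 -1.88]
down t(cm) [-0.49  0.08  2.67] w(deg) [0. 0. 0.] |d| 2.7 |w| 0.0
```

View pics/scene4.png

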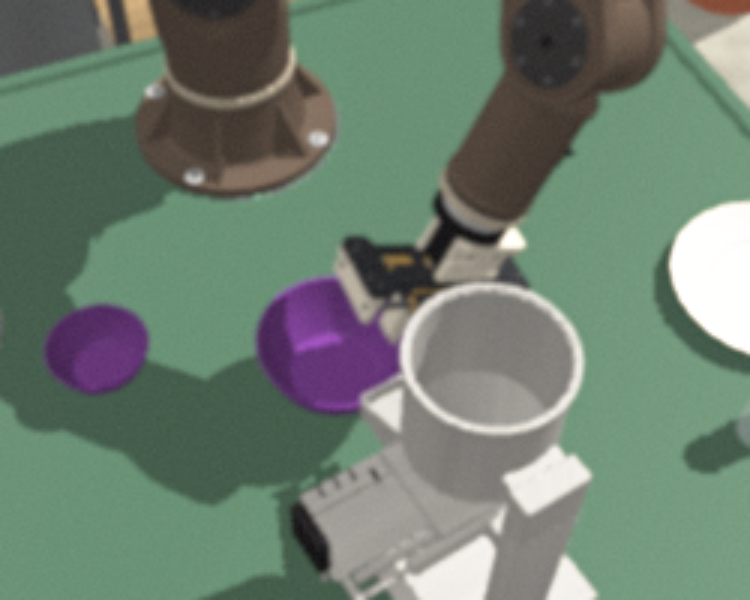

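>>> {"method": "play_rows", "body": {"plan": [{"tx":-0.4,"ty":0,"tz":1.4,"wx":0,"wy":0,"wz":0,"gripper":-1},{"tx":-0.5,"ty":0,"tz":2.3,"wx":0,"wy":0,"wz":0,"gripper":-1},{"tx":-0.5,"ty":0,"tz":2.7,"wx":0,"wy":0,"wz":0,"gripper":-1},{"tx":-0.5,"ty":0,"tz":2.7,"wx":0,"wy":0,"wz":0,"gripper":-1},{"tx":-0.5,"ty":0,"tz":2.7,"wx":0,"wy":0,"wz":0,"gripper":-0.2},{"tx":-0.5,"ty":0,"tz":2.7,"wx":0,"wy":0,"wz":0,"gripper":-0.2},{"tx":-0.5,"ty":0,"tz":2.7,"wx":0,"wy":0,"wz":0,"gripper":-0.2}]}}

```text
t: 5.3
position: [0.411, 0.0579, 0.0899]
tool_rot: [-3.14, -0.434, -1.562]
ft_force: [0.5, -0.5, -0.0]
finger_gap: 0.0251
```

Run:
```python
from go import *
st()
M=R.from_euler('xyz',arm.state()["tool_rot"]).as_matrix()
y=np.radians(9.55);X=np.array([np.cos(y),np.sin(y),0]);Y=np.array([-np.sin(y),np.cos(y),0])
a=np.radians(20)
MP=frame(np.sin(a)*X-np.cos(a)*np.array([0,0,1]),-Y)
b=np.array([.410,-.033,0])
t=b-.13*X+[0,0,.075]
rel(t+[-.02,0,.13],MP,"pushabove")
```

```text
t 5.3 pos [0.411  0.0579 0.0899] rpy [-179.9  -24.9  -89.5] F [ 0.5 -0.5 -0. ] gap 0.0251 q [-1.12  0.66  0.81  2.26 -0.1   0.57 -1.86]
pushabove t(cm) [14.93 15.   -5.79] w(deg) [ 21.5 -26.1  -4.5] |d| 21.9 |w| 34.2
```

The straight-ahead push would start too near the base. So I re-grip and set the bowl at about (0.43,-0.097), then push diagonally toward the spout from there.

>>> {"method": "play_rows", "body": {"newtons": 10, "plan": [{"tx":0,"ty":0,"tz":0,"wx":0,"wy":0,"wz":0,"gripper":-1},{"tx":0,"ty":0,"tz":0,"wx":0,"wy":0,"wz":0,"gripper":-1},{"tx":0,"ty":0,"tz":0,"wx":0,"wy":0,"wz":0,"gripper":-1},{"tx":0,"ty":0,"tz":0,"wx":0,"wy":0,"wz":0,"gripper":-1},{"tx":0.4,"ty":0,"tz":-0.9,"wx":0,"wy":0,"wz":0,"gripper":-1},{"tx":0.4,"ty":0,"tz":-0.9,"wx":0,"wy":0,"wz":0,"gripper":-1}]}}

```text
t: 5.9
position: [0.4113, 0.0581, 0.1007]
tool_rot: [-3.139, -0.434, -1.563]
ft_force: [-1.0, -0.2, -0.6]
finger_gap: 0.0054
```

Run:
```python
from go import *
st()
M=R.from_euler('xyz',arm.state()["tool_rot"]).as_matrix()
p=arm.state()["position"]
rel([.431,-.006,p[2]],M,"carry");rel([.431,-.006,.090],M,"down")
```

```text
t 5.9 pos [0.4113 0.0581 0.1007] rpy [-179.8  -24.8  -89.5] F [-1.  -0.2 -0.6] gap 0.0054 q [-1.13  0.64  0.83  2.25 -0.09  0.59 -1.86]
carry t(cm) [ 5.83 -1.91  2.7 ] w(deg) [0. 0. 0.] |d| 6.7 |w| 0.0
down t(cm) [ 5.38 -1.91  3.67] w(deg) [0. 0. 0.] |d| 6.8 |w| 0.0
```

>>> {"method": "play_rows", "body": {"plan": [{"tx":2.5,"ty":-0.7,"tz":1.1,"wx":0,"wy":0,"wz":0,"gripper":-1},{"tx":5,"ty":-1.6,"tz":2.3,"wx":0,"wy":0,"wz":0,"gripper":-1},{"tx":5.8,"ty":-1.9,"tz":2.7,"wx":0,"wy":0,"wz":0,"gripper":-1},{"tx":5.4,"ty":-1.9,"tz":3.6,"wx":0,"wy":0,"wz":0,"gripper":-1},{"tx":5.4,"ty":-1.9,"tz":3.6,"wx":0,"wy":0,"wz":0,"gripper":-1},{"tx":5.4,"ty":-1.9,"tz":3.6,"wx":0,"wy":0,"wz":0,"gripper":-0.1},{"tx":5.4,"ty":-1.9,"tz":3.6,"wx":0,"wy":0,"wz":0,"gripper":-0.1},{"tx":5.4,"ty":-1.9,"tz":3.6,"wx":0,"wy":0,"wz":0,"gripper":-0.1}]}}

```text
t: 6.7
position: [0.4309, -0.0053, 0.0907]
tool_rot: [-3.139, -0.433, -1.562]
ft_force: [-0.6, 0.6, -0.5]
finger_gap: 0.0251
```

>>> {"method": "play_rows", "body": {"plan": [{"tx":0,"ty":0,"tz":0,"wx":0,"wy":0,"wz":0,"gripper":-0.1},{"tx":0,"ty":0,"tz":-3,"wx":0,"wy":0,"wz":0,"gripper":-0.1},{"tx":0,"ty":0,"tz":-7,"wx":0,"wy":0,"wz":0,"gripper":-0.1},{"tx":0,"ty":0,"tz":-11,"wx":0,"wy":0,"wz":0,"gripper":-0.1},{"tx":0,"ty":0,"tz":-13,"wx":0,"wy":0,"wz":0,"gripper":-0.1}]}}

```text
t: 7.2
position: [0.4308, 0.0508, 0.2109]
tool_rot: [-3.137, -0.432, -1.561]
ft_force: [0.7, 0.6, -0.3]
finger_gap: 0.0415
```

```bash
cat > bowl.py <<'E'
from go import *
from m1 import circ
def bowl(n,ref,save=None):
    i=camera_info(n);p,d=capture(n);P=pts(n,d,i)
    if save: cv2.imwrite(save,p[...,::-1])
    m=cv2.inRange(cv2.cvtColor(p,cv2.COLOR_RGB2HSV),(130,80,30),(160,255,255))>0
    m&=(d>0)&(np.hypot(P[...,0]-ref[0],P[...,1]-ref[1])<.12)
    q=P[m];r=q[(q[:,2]>.053)&(q[:,2]<.07)]
    print(n,len(q),len(r),"circ",circ(r).round(4) if len(r)>20 else None,"rimz",np.percentile(q[:,2],99).round(4)); return p,d,P
E
python3 - <<'E'
from bowl import *
st()
bowl("scene",[.43,-.097],"pics/scene5.png");bowl("side",[.43,-.097],"pics/side5.png")
E
```

```text
t 7.2 pos [0.4308 0.0508 0.2109] rpy [-179.7  -24.7  -89.5] F [ 0.7  0.6 -0.3] gap 0.0415 q [-1.25  0.45  1.    2.14  0.05  0.86 -1.87]
scene 1910 241 circ [ 0.4376 -0.0988  0.0762] rimz 0.0605
side 1466 223 circ [ 0.4305 -0.1009  0.0764] rimz 0.0622
```

View pics/side5.png

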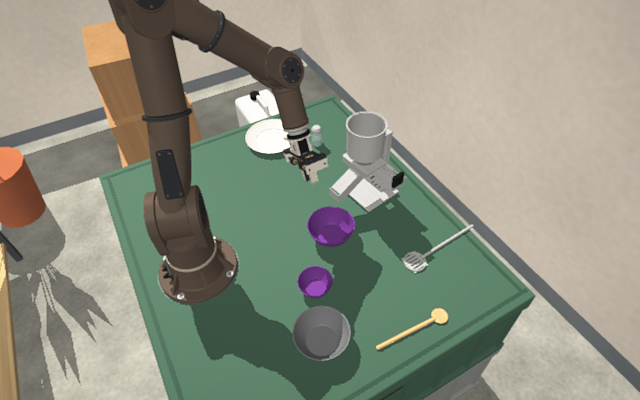

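```bash
cat >> go.py <<'E'
u=np.array([.076,.083,0]);u/=np.linalg.norm(u)
a=np.radians(10)
MP=frame(np.sin(a)*u-np.cos(a)*np.array([0,0,1]),[u[1],-u[0],0])
E
python3 - <<'E'
from go import *
b=np.array([.434,-.100,0]);t=b-.115*u+[0,0,.083]
rel(t+[0,0,.12],MP,"above")
E
```

```text
above t(cm) [21.07  7.81 10.44] w(deg) [ 19.1 -27.4 -44. ] |d| 24.8 |w| 55.3
```

>>> {"method": "play_rows", "body": {"plan": [{"tx":21.1,"ty":7.8,"tz":10.4,"wx":19.1,"wy":-27.4,"wz":-44,"gripper":0.3},{"tx":21.1,"ty":7.8,"tz":10.4,"wx":19.1,"wy":-27.4,"wz":-44,"gripper":0.3},{"tx":21.1,"ty":7.8,"tz":10.4,"wx":19.1,"wy":-27.4,"wz":-44,"gripper":0.3},{"tx":21.1,"ty":7.8,"tz":10.4,"wx":19.1,"wy":-27.4,"wz":-44,"gripper":0.3},{"tx":21.1,"ty":7.8,"tz":10.4,"wx":19.1,"wy":-27.4,"wz":-44,"gripper":0.3},{"tx":21.1,"ty":7.8,"tz":10.4,"wx":19.1,"wy":-27.4,"wz":-44,"gripper":0.3},{"tx":21.1,"ty":7.8,"tz":10.4,"wx":19.1,"wy":-27.4,"wz":-44,"gripper":0.3},{"tx":21.1,"ty":7.8,"tz":10.4,"wx":19.1,"wy":-27.4,"wz":-44,"gripper":0.3}]}}

```text
t: 8.1
position: [0.3568, -0.1783, 0.2023]
tool_rot: [-3.045, -0.053, -0.902]
ft_force: [-0.1, 0.7, -0.1]
finger_gap: 0.0597
```

Run:
```python
from bowl import *
st()
b=np.array([.434,-.100,0]);t=b-.115*u+[0,0,.083]
rel(t+[0,0,.12],MP,"above");rel(t,MP,"low")
bowl("wrist",[.434,-.1],"pics/wrist6.png")
```

```text
t 8.1 pos [ 0.3568 -0.1783  0.2023] rpy [-174.4   -3.   -51.7] F [-0.1  0.7 -0.1] gap 0.0597 q [-0.31  0.16  0.79  2.31 -0.3   0.65 -0.2 ]
above t(cm) [ 0.48  0.44 -0.09] w(deg) [ 4.7 -4.2 -8.7] |d| 0.7 |w| 10.7
low t(cm) [-0.15  1.6  11.84] w(deg) [ 4.7 -4.2 -8.7] |d| 11.9 |w| 10.7
wrist 31005 5196 circ [ 0.434  -0.0994  0.0755] rimz 0.0617
```

View pics/wrist6.png

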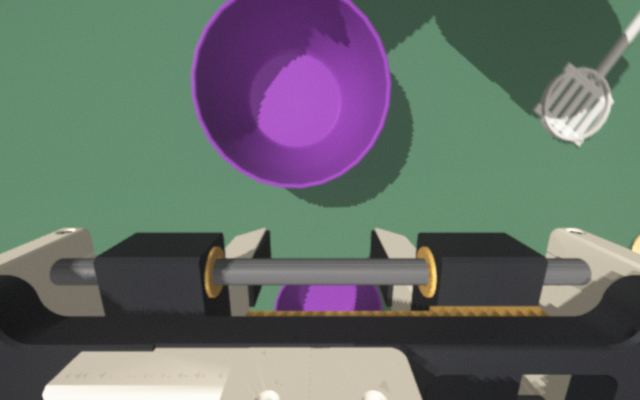

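>>> {"method": "play_rows", "body": {"plan": [{"tx":0.5,"ty":0.6,"tz":2,"wx":4.7,"wy":-4.2,"wz":-8.7,"gripper":0.3},{"tx":0.3,"ty":1,"tz":5,"wx":4.7,"wy":-4.2,"wz":-8.7,"gripper":0.3},{"tx":0.0,"ty":1.3,"tz":8,"wx":4.7,"wy":-4.2,"wz":-8.7,"gripper":0.3},{"tx":-0.1,"ty":1.5,"tz":10.8,"wx":4.7,"wy":-4.2,"wz":-8.7,"gripper":0.3},{"tx":-0.15,"ty":1.6,"tz":11.8,"wx":4.7,"wy":-4.2,"wz":-8.7,"gripper":0.3},{"tx":-0.15,"ty":1.6,"tz":11.8,"wx":4.7,"wy":-4.2,"wz":-8.7,"gripper":0.3}]}}

```text
t: 8.75
position: [0.3541, -0.1873, 0.0818]
tool_rot: [-2.968, 0.003, -0.736]
ft_force: [0.6, 0.4, 0.6]
finger_gap: 0.0597
```

Run:
```python
from bowl import *
st()
t=np.array([.510,-.017,.083])-.0875*u
rel(t-.04*u,MP,"push1");rel(t,MP,"pushend")
bowl("wrist",[.434,-.1],"pics/wrist7.png")
```

```text
t 8.75 pos [ 0.3541 -0.1873  0.0818] rpy [-170.1    0.2  -42.2] F [0.6 0.4 0.6] gap 0.0597 q [ 0.14  0.46  0.45  2.36 -0.87  0.48  0.61]
push1 t(cm) [  0.05 -10.21   1.67] w(deg) [0.1 0.2 0.3] |d| 10.3 |w| 0.3
pushend t(cm) [  0.07 -14.15   2.36] w(deg) [0.1 0.2 0.3] |d| 14.3 |w| 0.3
wrist 61080 11189 circ [ 0.4337 -0.0995  0.0752] rimz 0.0616
```

View pics/wrist7.png

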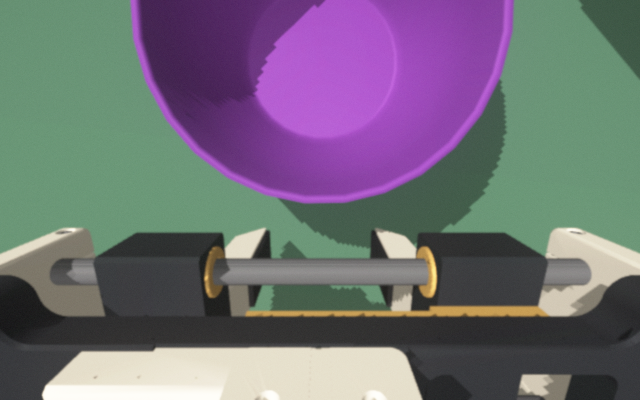

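>>> {"method": "play_rows", "body": {"plan": [{"tx":0,"ty":-1,"tz":0.2,"wx":0,"wy":0,"wz":0,"gripper":0.3},{"tx":0,"ty":-2,"tz":0.3,"wx":0,"wy":0,"wz":0,"gripper":0.3},{"tx":0,"ty":-3,"tz":0.5,"wx":0,"wy":0,"wz":0,"gripper":0.3},{"tx":0,"ty":-4,"tz":0.7,"wx":0,"wy":0,"wz":0,"gripper":0.3},{"tx":0,"ty":-5,"tz":0.9,"wx":0,"wy":0,"wz":0,"gripper":0.3},{"tx":0,"ty":-6,"tz":1.0,"wx":0,"wy":0,"wz":0,"gripper":0.3},{"tx":0,"ty":-7,"tz":1.2,"wx":0,"wy":0,"wz":0,"gripper":0.3},{"tx":0,"ty":-8,"tz":1.4,"wx":0,"wy":0,"wz":0,"gripper":0.3}]}}

```text
t: 9.6
position: [0.4098, -0.1266, 0.083]
tool_rot: [-2.967, 0.001, -0.736]
ft_force: [-1.4, -0.9, 1.3]
finger_gap: 0.0595
```

Run:
```python
from bowl import *
st()
t=np.array([.510,-.017,.083])-.0875*u
rel(t,MP,"pushend")
bowl("wrist",[.47,-.06],"pics/wrist8.png");bowl("side",[.47,-.06],"pics/side8.png")
```

```text
t 9.6 pos [ 0.4098 -0.1266  0.083 ] rpy [-1.70e+02  1.00e-01 -4.21e+01] F [-1.4 -0.9  1.3] gap 0.0595 q [-0.06  0.47  0.46  2.32 -0.88  0.48  0.42]
pushend t(cm) [ 0.03 -6.    1.06] w(deg) [0.  0.1 0.3] |d| 6.1 |w| 0.3
wrist 83390 13910 circ [ 0.4665 -0.0616  0.0752] rimz 0.0616
side 315 58 circ [ 0.4632 -0.0618  0.0765] rimz 0.1156
```

View pics/wrist8.png

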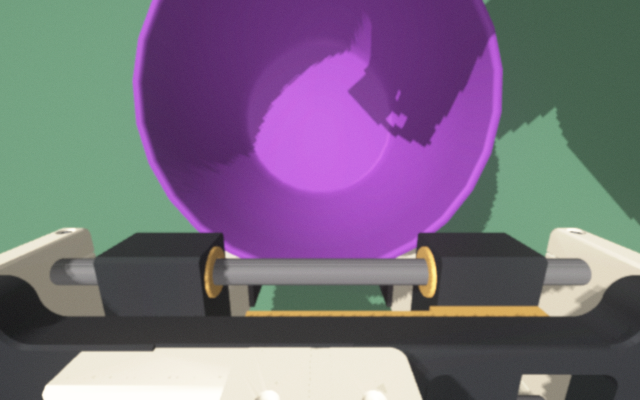

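View pics/side8.png

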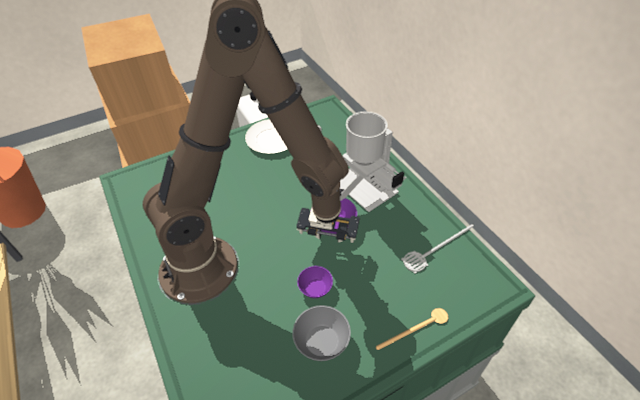

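>>> {"method": "play_rows", "body": {"plan": [{"tx":0,"ty":-1,"tz":0.2,"wx":0,"wy":0,"wz":0,"gripper":0.3},{"tx":0,"ty":-2,"tz":0.3,"wx":0,"wy":0,"wz":0,"gripper":0.3},{"tx":0,"ty":-3,"tz":0.5,"wx":0,"wy":0,"wz":0,"gripper":0.3},{"tx":0,"ty":-4,"tz":0.7,"wx":0,"wy":0,"wz":0,"gripper":0.3}]}}

```text
t: 10.1
position: [0.4381, -0.0951, 0.083]
tool_rot: [-2.967, 0.001, -0.733]
ft_force: [-0.6, -1.4, -0.3]
finger_gap: 0.0596
```

Run:
```python
from bowl import *
st()
bowl("wrist",[.49,-.03],"pics/wrist9.png")
```

```text
t 10.1 pos [ 0.4381 -0.0951  0.083 ] rpy [-1.7e+02  1.0e-01 -4.2e+01] F [-0.6 -1.4 -0.3] gap 0.0596 q [-0.15  0.49  0.46  2.29 -0.88  0.48  0.32]
wrist 74428 13927 circ [ 0.4947 -0.03    0.0752] rimz 0.0622
```

View pics/wrist9.png

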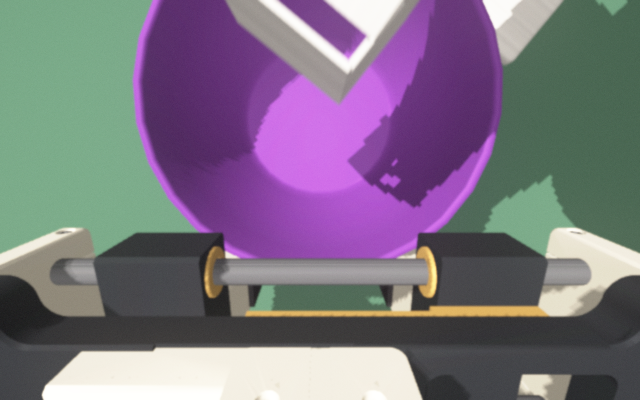

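Run:
```python
from go import *
i=camera_info("wrist");p,d=capture("wrist");P=pts("wrist",d,i)
hsv=cv2.cvtColor(p,cv2.COLOR_RGB2HSV)
m=(hsv[...,1]<60)&(d>0)&(P[...,2]>.105)&(P[...,2]<.122);m[110:]=0
q=P[m];print(len(q));
for (c,r) in [(340,86),(340,92),(300,62),(380,45),(260,20)]: print(c,r,P[r,c].round(4))
yy=np.radians(9.55);X=np.array([np.cos(yy),np.sin(yy)]);Y=np.array([-X[1],X[0]])
l=np.stack([(q[:,:2]-[.623,.0022])@X,(q[:,:2]-[.623,.0022])@Y],1)
print("local min/max",np.percentile(l,[0.5,99.5],axis=0))
```

```text
5734
340 86 [ 0.4939 -0.04    0.1082]
340 92 [ 0.4944 -0.0402  0.1019]
300 62 [ 0.4917 -0.0257  0.1003]
380 45 [ 0.5077 -0.0397  0.1108]
260 20 [ 0.4895 -0.0131  0.1076]
local min/max [[-0.13448105 -0.02226726]
 [-0.10714626  0.01365841]]
```

The wrist view puts the spout's plate corner at pixel (340,95). That gives x -134.5 mm and y -22 mm in the dispenser frame, against a given -135 mm, so the spout estimate is good. About 20 mm remains.

>>> {"method": "play_rows", "body": {"plan": [{"tx":0.1,"ty":-0.8,"tz":0.1,"wx":0,"wy":0,"wz":0,"gripper":0.3},{"tx":0.2,"ty":-1.5,"tz":0.3,"wx":0,"wy":0,"wz":0,"gripper":0.3},{"tx":0.2,"ty":-2.0,"tz":0.35,"wx":0,"wy":0,"wz":0,"gripper":0.3},{"tx":0.2,"ty":-2.0,"tz":0.35,"wx":0,"wy":0,"wz":0,"gripper":0.3}]}}

```text
t: 10.6
position: [0.4524, -0.0812, 0.0826]
tool_rot: [-2.968, 0.002, -0.732]
ft_force: [-6.0, -3.9, 0.8]
finger_gap: 0.0596
```

Run:
```python
from bowl import *
st()
bowl("wrist",[.51,-.017],"pics/wrist10.png")
```

```text
t 10.6 pos [ 0.4524 -0.0812  0.0826] rpy [-1.701e+02  1.000e-01 -4.200e+01] F [-6.  -3.9  0.8] gap 0.0596 q [-0.2   0.5   0.47  2.27 -0.88  0.49  0.28]
wrist 62448 13549 circ [ 0.5088 -0.0169  0.0752] rimz 0.0618
```

View pics/wrist10.png

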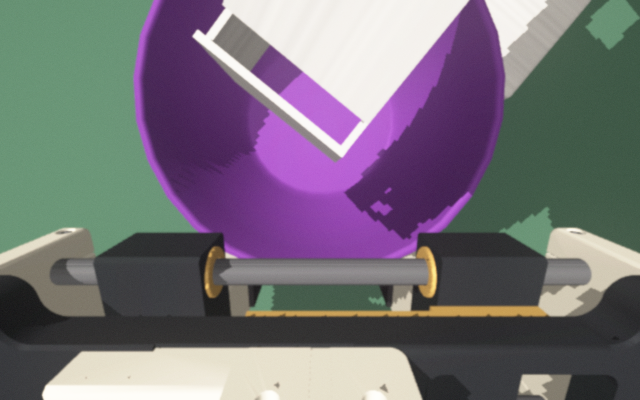

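The bowl is centred at (0.509,-0.017), within about 2 mm of the spout. The contact force has risen to about 7 N, so I back straight off.

>>> {"method": "play_rows", "body": {"plan": [{"tx":0,"ty":1,"tz":-0.2,"wx":0,"wy":0,"wz":0,"gripper":0.3},{"tx":0,"ty":3,"tz":-0.6,"wx":0,"wy":0,"wz":0,"gripper":0.3},{"tx":0,"ty":6,"tz":-1.2,"wx":0,"wy":0,"wz":0,"gripper":0.3},{"tx":0,"ty":8,"tz":-5,"wx":0,"wy":0,"wz":0,"gripper":0.3},{"tx":0,"ty":8,"tz":-10,"wx":0,"wy":0,"wz":0,"gripper":0.8},{"tx":0,"ty":8,"tz":-15,"wx":0,"wy":0,"wz":0,"gripper":0.8},{"tx":0,"ty":8,"tz":-20,"wx":0,"wy":0,"wz":0,"gripper":0.8},{"tx":0,"ty":8,"tz":-22,"wx":0,"wy":0,"wz":0,"gripper":0.8}]}}

```text
t: 11.45
position: [0.3748, -0.1705, 0.2892]
tool_rot: [-2.965, -0.002, -0.735]
ft_force: [0.3, 1.6, -0.4]
finger_gap: 0.0821
```

Run:
```python
from bowl import *
st()
p,d,P=bowl("side",[.51,-.017],"pics/side11.png");bowl("wrist",[.51,-.017],"pics/wrist11.png")
cv2.imwrite("pics/side11c.png",cv2.resize(p[90:270,270:450,::-1],None,fx=3.3,fy=3.3,interpolation=cv2.INTER_CUBIC))
```

```text
t 11.45 pos [ 0.3748 -0.1705  0.2892] rpy [-1.699e+02 -1.000e-01 -4.210e+01] F [ 0.3  1.6 -0.4] gap 0.0821 q [-0.35  0.04  0.83  2.14 -0.25  0.94 -0.11]
side 384 82 circ [ 0.5043 -0.0198  0.0757] rimz 0.0628
wrist 10820 1703 circ [ 0.5073 -0.0182  0.0756] rimz 0.0619
```

View pics/side11c.png

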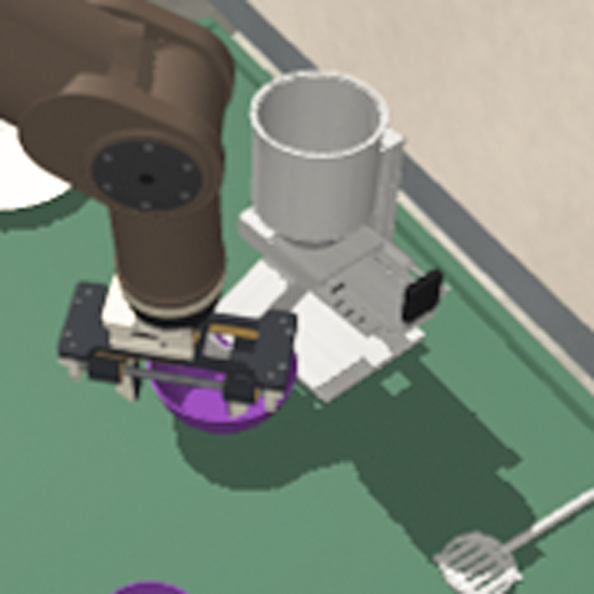

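View pics/wrist11.png

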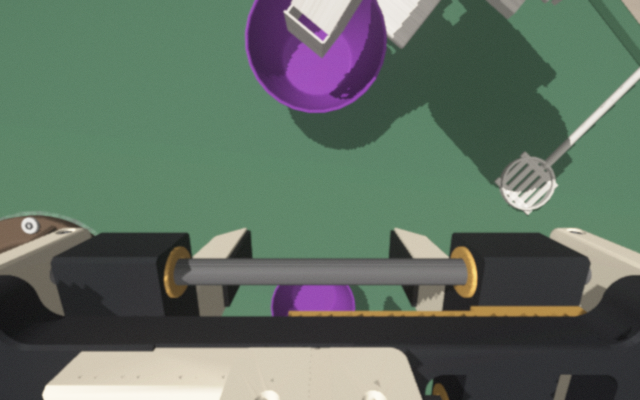

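The bowl reads (0.507,-0.018) on the wrist camera, and the spoon and salt shaker are untouched. Now I approach the tab with the jaws along the dispenser's x, leaning 15° outward.

```bash
cat >> go.py <<'E'
yy=np.radians(9.55);X=np.array([np.cos(yy),np.sin(yy),0]);Y=np.array([-X[1],X[0],0])
MT=frame(np.sin(np.radians(15))*Y-np.cos(np.radians(15))*np.array([0,0,1]),X)
tab=np.array([.649,-.151,.207])
E
python3 - <<'E'
from go import *
t=grasp2tcp(tab,MT);rel(t+[0,0,.11]-.02*Y,MT,"above")
E
```

```text
above t(cm) [ 21.62 -18.7   -4.1 ] w(deg) [  4.5 -11.4 -50.3] |d| 28.9 |w| 51.8
```

>>> {"method": "play_rows", "body": {"plan": [{"tx":21.6,"ty":-18.7,"tz":-4.1,"wx":4.5,"wy":-11.4,"wz":-50.3,"gripper":0.8},{"tx":21.6,"ty":-18.7,"tz":-4.1,"wx":4.5,"wy":-11.4,"wz":-50.3,"gripper":0.8},{"tx":21.6,"ty":-18.7,"tz":-4.1,"wx":4.5,"wy":-11.4,"wz":-50.3,"gripper":0.8},{"tx":21.6,"ty":-18.7,"tz":-4.1,"wx":4.5,"wy":-11.4,"wz":-50.3,"gripper":0.8},{"tx":21.6,"ty":-18.7,"tz":-4.1,"wx":4.5,"wy":-11.4,"wz":-50.3,"gripper":0.8},{"tx":21.6,"ty":-18.7,"tz":-4.1,"wx":4.5,"wy":-11.4,"wz":-50.3,"gripper":0.8},{"tx":21.6,"ty":-18.7,"tz":-4.1,"wx":4.5,"wy":-11.4,"wz":-50.3,"gripper":0.8},{"tx":21.6,"ty":-18.7,"tz":-4.1,"wx":4.5,"wy":-11.4,"wz":-50.3,"gripper":0.8}]}}

```text
t: 12.35
position: [0.6546, -0.1832, 0.3594]
tool_rot: [-2.879, 0.003, 0.166]
ft_force: [-0.3, 0.2, -0.2]
finger_gap: 0.0826
```

Run:
```python
from bowl import *
st()
t=grasp2tcp(tab,MT);rel(t+[0,0,.11]-.02*Y,MT,"above");rel(t,MT,"grasp")
i=camera_info("wrist");p,d=capture("wrist");P=pts("wrist",d,i);cv2.imwrite("pics/wrist12.png",p[...,::-1])
m=(p.max(-1)<60)&(d>0)&(P[...,2]>.18)&(P[...,2]<.24)&(np.hypot(P[...,0]-.65,P[...,1]+.15)<.08)
q=P[m];print(len(q));
if len(q): 
    l=np.stack([(q-[.623,.0022,0])@X,(q-[.623,.0022,0])@Y,q[:,2]],1);print(np.percentile(l,[1,50,99],axis=0).round(4))
```

```text
t 12.35 pos [ 0.6546 -0.1832  0.3594] rpy [-164.9    0.2    9.5] F [-0.3  0.2 -0.2] gap 0.0826 q [-0.03  0.61  0.61  1.26 -0.53  1.56  0.74]
above t(cm) [-0.02 -0.13 -0.27] w(deg) [-0.1  0.2 -0.1] |d| 0.3 |w| 0.2
grasp t(cm) [1.000e-02 8.000e-01 1.087e+01] w(deg) [-0.1  0.2 -0.1] |d| 10.9 |w| 0.2
724
[[-0.0201 -0.1607  0.2243]
 [ 0.001  -0.1546  0.2277]
 [ 0.022  -0.1487  0.2292]]
```

View pics/wrist12.png

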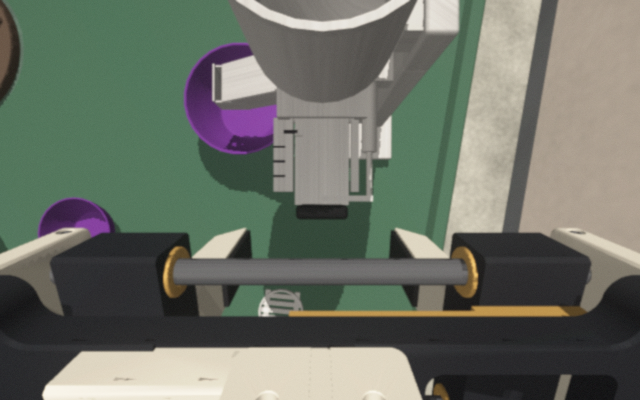

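The wrist view shows the tab at (322,211), measured at (1, -154.7) mm in the dispenser frame with its top at 228 mm. The three lines are at x≈280, rows 147, 162 and 177, and the pointer is at (290,131). Everything matches, so I descend.

>>> {"method": "play_rows", "body": {"newtons": 50, "plan": [{"tx":0,"ty":0.3,"tz":3,"wx":0,"wy":0,"wz":0,"gripper":0.8},{"tx":0,"ty":0.6,"tz":6,"wx":0,"wy":0,"wz":0,"gripper":0.8},{"tx":0,"ty":0.8,"tz":9,"wx":0,"wy":0,"wz":0,"gripper":0.8},{"tx":0,"ty":0.8,"tz":10.8,"wx":0,"wy":0,"wz":0,"gripper":0.8},{"tx":0,"ty":0.8,"tz":10.8,"wx":0,"wy":0,"wz":0,"gripper":0.8}]}}

```text
t: 12.9
position: [0.6475, -0.1618, 0.2513]
tool_rot: [-2.875, 0.008, 0.164]
ft_force: [-0.3, -0.1, -0.5]
finger_gap: 0.0828
```

Run:
```python
from bowl import *
st()
t=grasp2tcp(tab,MT);rel(t,MT,"grasp")
p,d=capture("wrist");cv2.imwrite("pics/wrist13.png",p[...,::-1])
```

```text
t 12.9 pos [ 0.6475 -0.1618  0.2513] rpy [-164.7    0.4    9.4] F [-0.3 -0.1 -0.5] gap 0.0828 q [-0.07  0.65  0.58  1.45 -0.57  1.34  0.8 ]
grasp t(cm) [ 0.33  0.14 -0.16] w(deg) [-0.3  0.4 -0.3] |d| 0.4 |w| 0.5
```

View pics/wrist13.png

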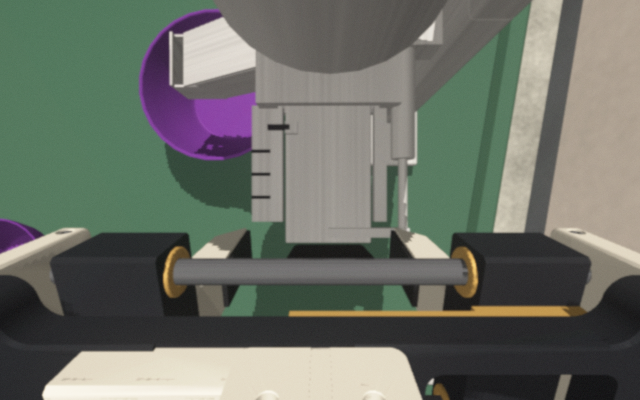

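>>> {"method": "play_rows", "body": {"newtons": 50, "plan": [{"tx":0.3,"ty":0.1,"tz":-0.3,"wx":0,"wy":0,"wz":0,"gripper":0.8},{"tx":0.3,"ty":0.1,"tz":-0.3,"wx":0,"wy":0,"wz":0,"gripper":-1},{"tx":0.3,"ty":0.1,"tz":-0.3,"wx":0,"wy":0,"wz":0,"gripper":-1},{"tx":0.3,"ty":0.1,"tz":-0.3,"wx":0,"wy":0,"wz":0,"gripper":-1},{"tx":0.3,"ty":0.1,"tz":-0.3,"wx":0,"wy":0,"wz":0,"gripper":-1},{"tx":0.3,"ty":0.1,"tz":-0.3,"wx":0,"wy":0,"wz":0,"gripper":-1},{"tx":0.3,"ty":0.1,"tz":-0.3,"wx":0,"wy":0,"wz":0,"gripper":-1},{"tx":0.3,"ty":0.1,"tz":-0.3,"wx":0,"wy":0,"wz":0,"gripper":-1}]}}

```text
t: 13.75
position: [0.6525, -0.1639, 0.256]
tool_rot: [-2.878, 0.004, 0.164]
ft_force: [5.9, -0.3, -2.5]
finger_gap: 0.0439
```

Run:
```python
from bowl import *
st()
p0=arm.state()["position"]
M=R.from_euler('xyz',arm.state()["tool_rot"]).as_matrix()
for k in (.01,.02,.025,.03): rel(p0-k*Y,M,k)
p,d=capture("wrist");cv2.imwrite("pics/wrist14.png",p[...,::-1])
np.savez("w14.npz",p=p,pos=p0)
```

```text
t 13.75 pos [ 0.6525 -0.1639  0.256 ] rpy [-164.9    0.2    9.4] F [ 5.9 -0.3 -2.5] gap 0.0439 q [-0.06  0.66  0.58  1.43 -0.57  1.35  0.8 ]
0.01 t(cm) [ 0.    0.97 -0.26] w(deg) [0. 0. 0.] |d| 1.0 |w| 0.0
0.02 t(cm) [ 0.01  1.93 -0.52] w(deg) [0. 0. 0.] |d| 2.0 |w| 0.0
0.025 t(cm) [ 0.01  2.41 -0.65] w(deg) [0. 0. 0.] |d| 2.5 |w| 0.0
0.03 t(cm) [ 0.01  2.9  -0.78] w(deg) [0. 0. 0.] |d| 3.0 |w| 0.0
```

View pics/wrist14.png

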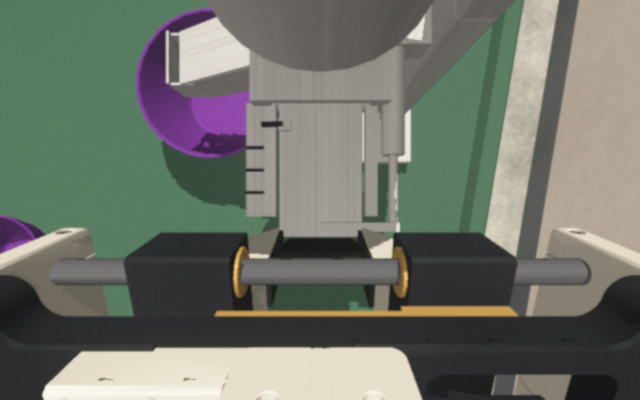

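The tab is gripped: the gap is 43.9 mm against a 44 mm tab. The pointer is at row 124 and the lines at rows 147, 170 and 192. I pull about 25 mm slowly first.

>>> {"method": "play_rows", "body": {"newtons": 50, "plan": [{"tx":0,"ty":0.4,"tz":-0.1,"wx":0,"wy":0,"wz":0,"gripper":-1},{"tx":0,"ty":0.8,"tz":-0.2,"wx":0,"wy":0,"wz":0,"gripper":-1},{"tx":0,"ty":1.2,"tz":-0.3,"wx":0,"wy":0,"wz":0,"gripper":-1},{"tx":0,"ty":1.6,"tz":-0.43,"wx":0,"wy":0,"wz":0,"gripper":-1},{"tx":0,"ty":2.0,"tz":-0.54,"wx":0,"wy":0,"wz":0,"gripper":-1},{"tx":0,"ty":2.3,"tz":-0.62,"wx":0,"wy":0,"wz":0,"gripper":-1},{"tx":0,"ty":2.4,"tz":-0.65,"wx":0,"wy":0,"wz":0,"gripper":-1},{"tx":0,"ty":2.4,"tz":-0.65,"wx":0,"wy":0,"wz":0,"gripper":-1}]}}

```text
t: 14.6
position: [0.6564, -0.1866, 0.2558]
tool_rot: [-2.874, 0.004, 0.165]
ft_force: [-1.5, 8.2, 0.7]
finger_gap: 0.0435
```

```bash
cat > chk.py <<'E'
from bowl import *
import sys
st()
s=arm.state();p0=np.load("w14.npz")["pos"];print("moved along -Y mm",(-(s["position"]-p0)@Y*1000).round(1), "X",((s["position"]-p0)@X*1000).round(1))
i=camera_info("wrist");p,d=capture("wrist");cv2.imwrite(sys.argv[1],cv2.resize(p[40:260,130:430,::-1],None,fx=2.6,fy=2.6,interpolation=cv2.INTER_CUBIC))
P=pts("wrist",d,i)
# dark streaks on the rail, in dispenser coordinates (rays on plane z=.172/.174)
g=p.max(-1);K=i["mtx"];T=np.array(i["T"])
m=((g<70)&(P[...,2]>.160)&(P[...,2]<.185)).astype(np.uint8);m[230:]=0
c,l,stt,ce=cv2.connectedComponentsWithStats(m)
for k in range(1,c):
    if stt[k,4]<8: continue
    u_,v_=ce[k];r=T[:3,:3]@np.array([(u_-K[0,2])/K[0,0],-(v_-K[1,2])/K[1,1],-1])
    q=T[:3,3]+r*((.173-T[2,3])/r[2])-[.623,.0022,0]
    print("dark px",ce[k].round(1),stt[k].tolist(),"local x,y mm",(q@X*1000).round(1),(q@Y*1000).round(1))
E
python3 chk.py pics/wrist15.png
```

```text
t 14.6 pos [ 0.6564 -0.1866  0.2558] rpy [-164.7    0.2    9.5] F [-1.5  8.2  0.7] gap 0.0435 q [-0.02  0.68  0.58  1.39 -0.57  1.38  0.82]
moved along -Y mm 23.0 X 0.1
dark px [254.7 113.5] [247, 113, 16, 2, 31] local x,y mm -43.3 -89.6
dark px [271.4 123.9] [262, 122, 20, 5, 94] local x,y mm -32.1 -96.6
dark px [254.  135.5] [246, 135, 17, 2, 34] local x,y mm -43.7 -104.3
dark px [253.4 157.6] [246, 157, 17, 3, 33] local x,y mm -44.1 -119.1
```

View pics/wrist15.png

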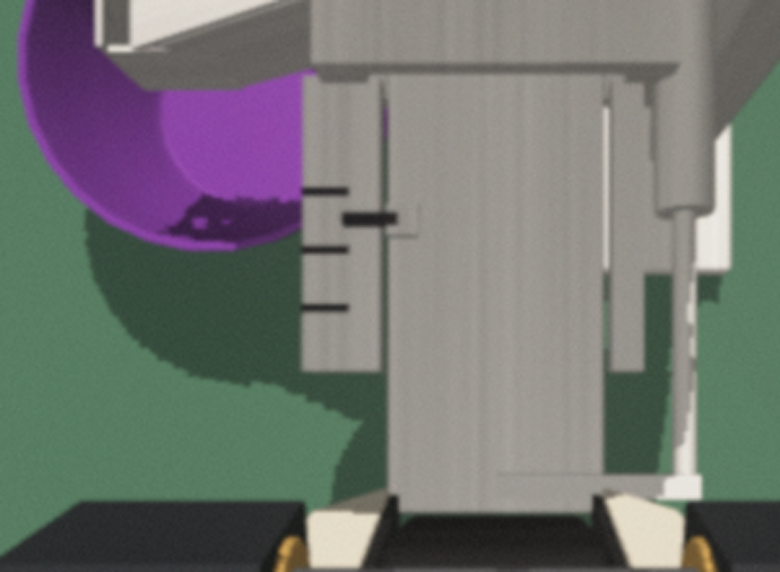

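Pointer at y = -96.6 mm and middle line at -104.3 mm, so 7.7 mm remain. The arm sags about 2 mm under the spring.

>>> {"method": "play_rows", "body": {"newtons": 50, "plan": [{"tx":0,"ty":0.4,"tz":-0.11,"wx":0,"wy":0,"wz":0,"gripper":-1},{"tx":0,"ty":0.7,"tz":-0.18,"wx":0,"wy":0,"wz":0,"gripper":-1},{"tx":0,"ty":0.9,"tz":-0.24,"wx":0,"wy":0,"wz":0,"gripper":-1},{"tx":0,"ty":0.9,"tz":-0.24,"wx":0,"wy":0,"wz":0,"gripper":-1},{"tx":0,"ty":0.9,"tz":-0.24,"wx":0,"wy":0,"wz":0,"gripper":-1},{"tx":0,"ty":0.9,"tz":-0.24,"wx":0,"wy":0,"wz":0,"gripper":-1}]}}

```text
t: 15.25
position: [0.6576, -0.1937, 0.2557]
tool_rot: [-2.87, 0.005, 0.167]
ft_force: [-3.2, 7.5, 1.3]
finger_gap: 0.0435
```

```bash
python3 chk.py pics/wrist16.png
```

```text
t 15.25 pos [ 0.6576 -0.1937  0.2557] rpy [-164.4    0.3    9.6] F [-3.2  7.5  1.3] gap 0.0435 q [-0.01  0.69  0.58  1.38 -0.58  1.39  0.83]
moved along -Y mm 30.3 X 0.1
dark px [255.4 102.6] [247, 102, 17, 2, 30] local x,y mm -43.1 -89.1
dark px [266.8 124.5] [247, 122, 35, 5, 120] local x,y mm -35.3 -103.8
dark px [254.5 147.5] [247, 147, 16, 2, 32] local x,y mm -43.6 -119.3
```

View pics/wrist16.png

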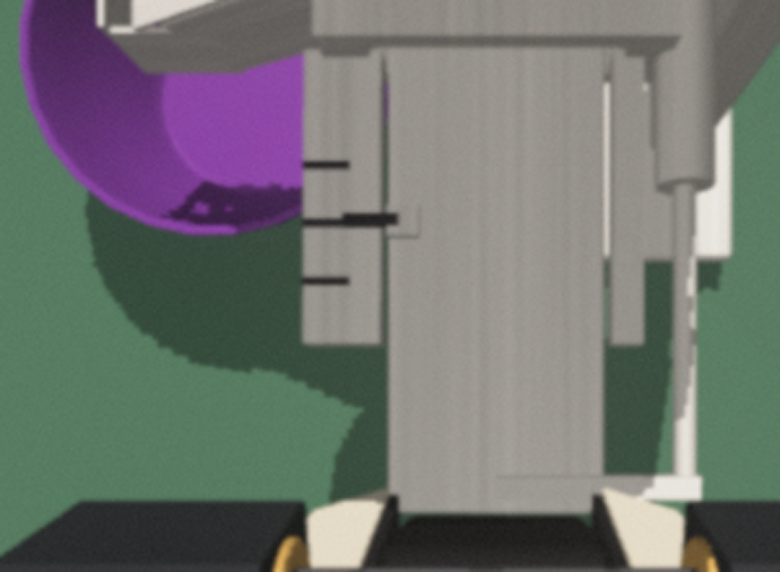

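The pointer is on the middle line, within about 1 mm. I hold the arm as it is, let time pass with camera checks only, and verify the bowl and bystanders.

```bash
python3 chk.py pics/wrist17.png
python3 - <<'E'
from bowl import *
bowl("wrist",[.51,-.017]);bowl("side",[.51,-.017]);bowl("scene",[.51,-.017],"pics/scene17.png")
for k in range(4): capture("wrist")
E
python3 chk.py pics/wrist18.png
python3 - <<'E'
from bowl import *
p,d=capture("side");a=cv2.imread("pics/side0.png");cv2.imwrite("pics/side18.png",p[...,::-1])
E
```

```text
t 15.3 pos [ 0.6576 -0.1937  0.2557] rpy [-164.4    0.3    9.6] F [-2.6  7.5  1.8] gap 0.0439 q [-0.01  0.69  0.58  1.38 -0.58  1.39  0.83]
moved along -Y mm 30.3 X 0.1
dark px [255.1 102.6] [247, 102, 17, 2, 29] local x,y mm -43.2 -89.1
dark px [266.8 124.5] [247, 122, 35, 5, 120] local x,y mm -35.4 -103.8
dark px [254.8 147.5] [247, 147, 17, 2, 33] local x,y mm -43.4 -119.3
wrist 7249 1532 circ [ 0.51   -0.0175  0.0768] rimz 0.0616
side 992 156 circ [ 0.5042 -0.0191  0.0763] rimz 0.0627
scene 634 109 circ [ 0.5109 -0.0169  0.0762] rimz 0.0608
t 15.7 pos [ 0.6576 -0.1937  0.2557] rpy [-164.4    0.3    9.6] F [-3.1  8.1  1.6] gap 0.0436 q [-0.01  0.69  0.58  1.38 -0.58  1.39  0.83]
moved along -Y mm 30.3 X 0.1
dark px [255.2 102.5] [247, 102, 17, 2, 31] local x,y mm -43.2 -89.1
dark px [266.9 124.4] [247, 122, 35, 5, 121] local x,y mm -35.3 -103.8
dark px [254.8 147.5] [247, 147, 17, 2, 33] local x,y mm -43.4 -119.3
```

View pics/side18.png

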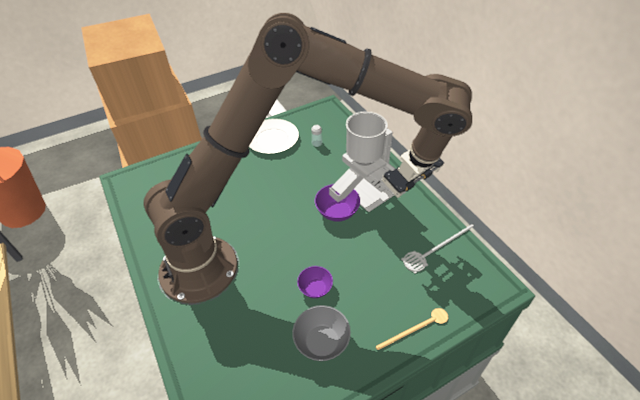

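The gate is held steady at the line, the bowl is under the spout, and the plate, spoons and shaker are where they were. I hand in.

```bash
python3 -c "
from station import job_done
print(job_done())"
```

```text
the job is handed in; nothing more can be done
None
```

The bowl stands released under the spout and the gate is held at the middle line. I handed the job in at about 15.8 s; no verdict was reported.

- **Bowl:** I gripped the large purple bowl by its rim, carried it over and set it down released just short of the dispenser. From there I pushed it under the spout with the fingers and backed off before touching the gate. The last checks put it at about (0.510, -0.0175), within 2–3 mm of my spout estimate (0.510, -0.017), rim level at about 61 mm. The force rose briefly to about 7 N at the end of the push, and I did not find out why; the bowl stayed where it was after I backed off.
- **Gate:** I gripped the tab across its width with 50 N and pulled 30.3 mm. The wrist camera shows the pointer on the middle line, within about 1 mm. It was steady for 0.4 s, with a spring force of about 8 N.
- **Bystanders:** the plate, both spoons and the salt shaker look unmoved in the side view. I judged this by eye and did not measure it.
- **Disagreement:** the scene and side cameras differ by up to about 7 mm in x. I used their mean, and the wrist camera agreed with it wherever I checked.

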